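# Third gear and start on the honing machine

### The arm

A 7-joint arm with a two-finger parallel gripper is mounted at the origin on a cart in front of the work surface, level with it; the furniture and walls round the work are solid. World frame = base frame: x ahead of the robot, y to its left, z up, the work surface at z = 0. Lengths are in m, angles in rad, forces in N, time in s.
With the tool pointing down it reaches from about 0.4 to 0.75 m from the base axis. Payload 19.5 kg.
Tool frame: the origin (TCP) lies midway between the tips of the shut fingers; the grasp point (between the pads) lies 19 mm behind it (r.grasp_offset is the distance from the TCP to the grasp point, in m); z points along the fingers, y is the line along which they close (so a half turn about z gives the same grasp; the last joint's range is limited). The gripper opens to 85 mm and grips with 20 to 120 N. Pads are 22 mm wide; open, the fingers measure 114 mm over their backs; the gripper's body (76 mm by 85 mm) begins 54 mm behind the grasp point. The pads swing forward as they close: fully open they stand 13 mm farther back than shut.
Start: joints at [1.076, 0.707, -0.028, 1.485, 0.022, 0.951, -0.075], TCP at [0.252, -0.517, 0.231] pointing down, gripper open.
Joint ranges: [-2.71, 2.71], [-0.32, 2.16], [-1.57, 1.52], [0, 2.45], [-1.46, 4.6], [0, 2.02], [-2.83, 2.83]. Speed limits (rad/s): [1.89, 1.89, 2.57, 2.57, 3.01, 3.01, 3.01].

### API

Orientations are given as a rotation vector (axis times angle).
In Python, from plant import r gives the robot as it stands. The module is installed in compiled form; this text tells all that it offers.
- The arm moves only by the shell command python3 -m jog 'ROWS' [FORCE]. ROWS is JSON, a list of rows, each an object of numbers: "wx", "wy", "wz": the turn, a rotation vector about the world's x, y, z in rad; "tx", "ty", "tz": the shift along the world's x, y, z in cm; "gripper": the opening, from 0 (shut) to 1 (fully open). In form: [{"wx": .., "wy": .., "wz": .., "tx": .., "ty": .., "tz": .., "gripper": ..}, ...]. A call has 1 to 10 rows; each row is the pose to reach, as a shift and turn from the pose commanded when the call began; what a row does not reach only later rows make up. A row lasts 1/8 s, in which the tool goes at most 62.5 mm and 10.7 degrees, less where a joint would pass 70% of its speed; a pose out of reach is approached as far as the arm can. A call with a gripper value outside its range is refused whole. The fingers move at their own pace and stop on an object; FORCE is the grip in N (left out, the last holds). Time passes only in rows, so rows that repeat a pose let the fingers close. It gives the time, the measured TCP pose, the force, the opening and the grip force at its end, in the units of the state.
- r.sense(): the state, without advancing time (a new reading comes with each control period).
- r.get_image(name): name is "side" or "top" or "wrist"; returns the picture (400x640x3 uint8, red, green, blue); there is no depth.
- r.camera_model(name): a dict with "fx", "fy", "cx", "cy" (pixels), "k1" (the pictures are not rectified: a ray, as slopes to the right and down, at radius r is drawn at 1 + k1 r^2 times it, then the intrinsics apply), "R" (3x3) and "t" (3): a world point X has camera coordinates R X + t; the wrist camera has in their place "hand_eye" (4x4, takes a point from camera to tool coordinates, whose origin is the TCP and whose axes are the flange's). Camera axes: x right, y down, z forward; pixel columns grow to the right and rows downward; lengths in m; the calibration is good to about 2 mm. A picture is of the moment at which its call begins: read the wrist's pose just before it. camera_model takes no time and is no camera call.
- r.hand_in(): hands the job in; it is judged then, once.
The state is a dict: "time_s": time; "q": joint angles; "dq": joint speeds; "tau": joint torques, N m; "ee_pos": TCP position; "eef_rot": TCP orientation; "force": force on the tool from outside, world axes, zero at the start; "wrist_torque": the same for the moment, N m; "opening": finger opening in m; "finger_force": force on a finger pad.
Only numpy, scipy, OpenCV 4.12 (cv2) and the standard library are available. Lean on these libraries where they do the work, as an engineer would, in place of code of your own. Each camera call takes 0.05 s, during which the arm holds its last target. There are 200 camera calls.

### The job

Get the honing machine ready for polishing a gouge: with the fingertips, push its gear lever out of the left-hand lane, across through neutral, and away from you until it is fully home in third, the far right slot of the gate. Only then press the green start button all the way in and let it come back up. Do not pinch the lever's grip, and leave the red stop button and the tools lying around alone.

Things in the scene. Friction and masses are not known exactly. Their poses are not given: they have to be found in the camera images.
- honing_machine: green geared honing machine fixed on the bench, 390 x 370 mm: gearbox (top at 120 mm) with a slotted steel selector gate on top, leather-rimmed wheel on its right (170 mm across, top 185 mm up), grey motor behind, grey switch box on its left (top 98 mm up). Origin on the bench under the gearbox's middle; x points to its back (away from the robot), y to its left, z up
- gate_mid (a point): middle of the gate plate's top face, 130 mm above the bench. The H gate has two lanes along the machine's x, 33 mm apart at the plate, joined by one crossing at this point (neutral). Slots, marked by one to four punched dots: 1 far left, 2 near left, 3 far right, 4 near right
- grip_mid (a point): middle of the black barrel grip of the gear lever: round, 70 mm tall (35 mm up and down the lever from here), 36 mm across at its middle and 29 mm across 27 mm below it, on a 10 mm stick. The lever pivots at [-20, 0, 45] mm of the machine, 155 mm from this point. From neutral to a slot's end this point moves 43 mm, from lane to lane 62 mm
- third_home (a point): point fixed to the machine where the middle of the grip stands when the lever is fully home in third
- gear_fore (a joint): fore-and-aft lean of the gear lever, rad: 0 upright (neutral), positive away from the robot, -0.28 at the end of a near slot, +0.28 at the end of a far slot. The lever can cross between the lanes only within about 0.04 of 0 (rounded corners help it in). About 2 N at the grip moves it; it has no spring and stays where it is left
- gear_across (a joint): sideways lean of the gear lever, rad: -0.20 in the middle of the left lane, +0.20 in the middle of the right lane, with 0.03 of play. It starts in the left lane, anywhere from slot 1 to slot 2. About 2 N at the grip moves it; it has no spring
- start_button_top (a point): middle of the top face of the green start button (28 mm across), the nearer of the two on top of the switch box, 116 mm above the bench; pressed straight down. The red stop button is 64 mm behind it
- start_button (a joint): travel of the green start button, m: 0 out, 0.006 fully pressed; it springs back; about 2 N to begin and 6 N fully in
- stop_button (a joint): travel of the red stop button, m: 0 out, 0.006 fully pressed
- gouge_12: carving gouge with a wooden handle, 255 x 28 x 28 mm, lying loose on the bench in front of the machine; origin under its middle
- wax_tin: round dark green tin of polish, 68 mm across, 26 mm high, loose on the bench left of the switch box; origin under its middle
- strop: leather strop on a wooden paddle, 280 x 48 x 13 mm, loose on the bench at the right front; origin under its middle
- chisel_16: carving chisel with a wooden handle, 265 x 28 x 28 mm, loose on the bench right of the machine; origin under its middle
- gouge_20: carving gouge with a wooden handle, 270 x 28 x 28 mm, loose on the bench to the right of the chisel; origin under its middle
- tape_measure: yellow tape measure, 76 x 32 x 58 mm, loose on the bench at the left front; origin under its middle

How it is judged:
By the outcome, as a careful person would: the job done as asked, in the order asked, and still so for the second after the job is handed in, with the robot touching nothing.
It also fails if it takes over 58 s, if anything falls off the work surface, if the arm or the gripper's body presses on something with over 40 N, if the wrist force passes 120 N, or if a joint passes its speed limit or range.

## Working session

There is one attempt and no reset: what is moved stays moved. The work goes in short steps, Python scripts to look and compute and a shell command to move; the robot and the scene stay as the last step left them, time stands still between calls to the robot, and variables do not carry over. Pictures are saved under pics/ and viewed, at most 10 in all, crops included, and the job is handed in when it is done.

```bash
mkdir -p pics; cat > h.py <<'E'
from plant import r
import numpy as np, cv2
from scipy.spatial.transform import Rotation as Ro
def model(n):
    m=r.camera_model(n)
    if 'R' in m and m['R'] is not None and 'hand_eye' not in m: return m,np.array(m['R']),np.array(m['t'])
    s=r.sense(); T=np.eye(4); T[:3,:3]=Ro.from_rotvec(s['eef_rot']).as_matrix(); T[:3,3]=s['ee_pos']
    C=np.linalg.inv(T@np.array(m['hand_eye'])); return m,C[:3,:3],C[:3,3]
def ray(mod,u,v):
    m,R,t=mod; d=np.array([(u-m['cx'])/m['fx'],(v-m['cy'])/m['fy']]); p=d.copy()
    for _ in range(20): p=d/(1+m['k1']*(p@p))
    w=R.T@np.array([*p,1]); return -R.T@t, w/np.linalg.norm(w)
def tri(rays):
    A=sum(np.eye(3)-np.outer(d,d) for o,d in rays); b=sum((np.eye(3)-np.outer(d,d))@o for o,d in rays)
    X=np.linalg.solve(A,b); return X,[np.linalg.norm((np.eye(3)-np.outer(d,d))@(X-o)) for o,d in rays]
def proj(mod,X):
    m,R,t=mod; c=R@np.array(X)+t; p=c[:2]/c[2]; p=p*(1+m['k1']*(p@p)); return p[0]*m['fx']+m['cx'],p[1]*m['fy']+m['cy']
def atz(ry,z):
    o,d=ry; return o+d*(z-o[2])/d[2]
E
python3 - <<'E'
from h import *
s=r.sense(); print(s['time_s'],s['ee_pos'],s['eef_rot'],s['opening'])
for n in ['top','side']:
    m=model(n); print(n,-m[1].T@m[2],m[1][2])
    cv2.imwrite(f'pics/{n}0.png',r.get_image(n)[:,:,::-1])
E
```

```text
0.0 [ 0.25145152 -0.51681759  0.23084438] [-3.06041324e+00 -7.04964112e-01  4.05992399e-04] 0.085815986219072
top [ 0.27202062 -0.05697752  1.64562902] [ 0.15951422 -0.01394512 -0.98709713]
side [0.52132834 0.95220108 1.02114992] [ 0.00199302 -0.76131073 -0.64838415]
```

View pics/top0.png

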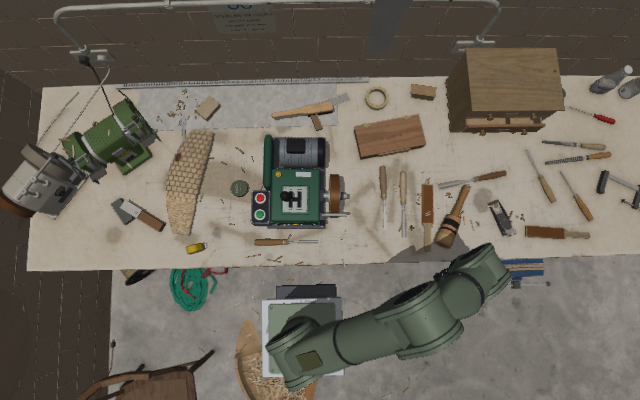

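View pics/side0.png

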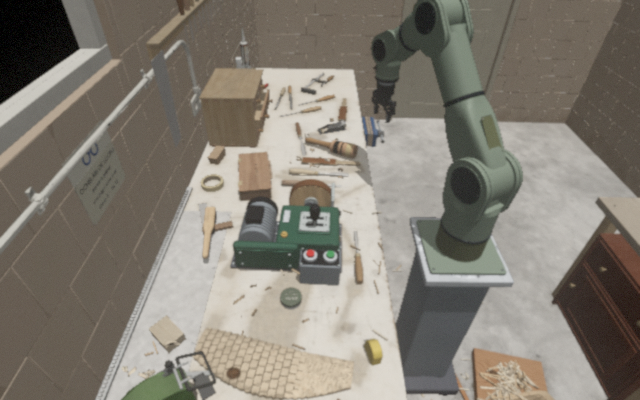

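The top view shows the machine around (293,195), with the red button at (260,198), the green button at (260,214) and the lever grip at about (292,197). In the side view the grip is at about (314,212), red at (310,255) and green at (330,256). I'll enlarge both next.

```bash
python3 - <<'E'
import cv2,numpy as np
a=cv2.imread('pics/top0.png')[160:235,240:340]; b=cv2.imread('pics/side0.png')[190:290,250:350]
a=cv2.resize(a,None,fx=4,fy=4,interpolation=cv2.INTER_CUBIC); b=cv2.resize(b,None,fx=4,fy=4,interpolation=cv2.INTER_CUBIC)
c=np.zeros((400,800,3),np.uint8); c[:300,:400]=a; c[:,400:]=b
cv2.imwrite('pics/crop.png',c)
E
```

```text
(no output)
```

View pics/crop.png

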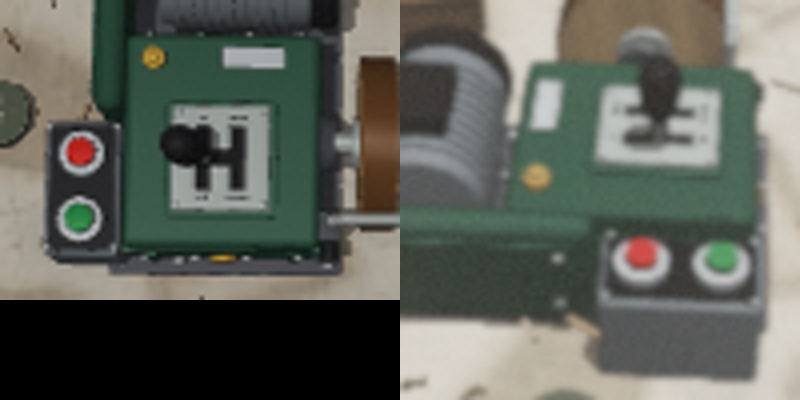

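The left crop (top camera) has the plate corners at (170,104) and (270,210), the grip top at (182,144), green at (80,216) and red at (80,152). The right crop (side camera) has the grip at (658,85), plate corners at (606,85), (718,88), (722,168) and (596,164), green at (721,256) and red at (641,253).

```bash
cat > m.py <<'E'
from h import *
T=model('top');S=model('side')
tp=lambda x,y:ray(T,240+x/4-.4,160+y/4-.4)
sd=lambda x,y:ray(S,250+(x-400)/4-.4,190+y/4-.4)
P={}
for n,a,b in [('green',(80,215),(721,254)),('red',(80,151),(641,251)),('pFL',(170,104),(596,164)),('pFR',(269,104),(606,86)),('pNL',(172,212),(722,167)),('pNR',(270,210),(718,88)),('grip',(184,144.5),(658,85))]:
    X,e=tri([tp(*a),sd(*b)]); P[n]=X; print(n,X.round(4),np.round(e,4))
gm=np.mean([P[k] for k in P if k[0]=='p'],0); print('gate',gm)
for v in [(P['pFL']-P['pNL']),(P['pFR']-P['pNR']),(P['red']-P['green'])]: print('yaw',np.arctan2(v[1],v[0]))
for v in [(P['pFL']-P['pFR']),(P['pNL']-P['pNR'])]: print('yaw',np.arctan2(-v[0],v[1]))
E
python3 m.py
```

```text
green [0.4783 0.1469 0.1163] [0.0011 0.0011]
red [0.5411 0.1463 0.1173] [0.0001 0.0001]
pFL [0.5819 0.0587 0.1268] [0.0011 0.0011]
pFR [ 0.5782 -0.036   0.1294] [0.0018 0.0018]
pNL [0.4771 0.0585 0.1256] [0.0017 0.0017]
pNR [ 0.4776 -0.0348  0.1298] [0. 0.]
grip [0.53   0.0408 0.2003] [0.0001 0.0001]
gate [0.52869417 0.01159379 0.12787304]
yaw 0.002455403483216253
yaw -0.01207083218438582
yaw -0.009333334056043441
yaw -0.038943470130139345
yaw 0.006090304244360594
```

```bash
python3 -m jog '[{"tz":8,"gripper":0,"wz":-0.15},{"tx":5,"ty":8,"tz":9,"gripper":0,"wz":-0.3},{"tx":9,"ty":14,"tz":9,"gripper":0,"wz":-0.453},{"tx":12,"ty":20,"tz":9,"gripper":0,"wz":-0.453},{"tx":15,"ty":26,"tz":9,"gripper":0,"wz":-0.453},{"tx":18,"ty":32,"tz":9,"gripper":0,"wz":-0.453},{"tx":21,"ty":38,"tz":9,"gripper":0,"wz":-0.453},{"tx":23,"ty":44,"tz":9,"gripper":0,"wz":-0.453},{"tx":25,"ty":50,"tz":9,"gripper":0,"wz":-0.453},{"tx":27,"ty":56,"tz":9,"gripper":0,"wz":-0.453}]' 40
python3 -m jog '[{"ty":6},{"ty":6},{"ty":6}]'
python3 - <<'E'
from h import *
s=r.sense(); print(s['time_s'],s['ee_pos'],s['eef_rot'],s['force'])
W=model('wrist'); print(-W[1].T@W[2]); 
for n,X in dict(gate=(.529,.0116,.128),grip=(.53,.041,.2),green=(.478,.147,.116)).items(): print(n,proj(W,X))
cv2.imwrite('pics/w1.png',r.get_image('wrist')[:,:,::-1])
E
```

```text
0.1 [ 0.25145278 -0.51684792  0.23089393] [-3.06051358e+00 -7.05007285e-01  4.15099573e-04] [-0.27956266 -0.41597744 -0.69941205]
[ 0.3258256  -0.48070173  0.37363477]
gate (np.float64(-446.7759045764113), np.float64(-789.2949006393847))
grip (np.float64(10580.467562054471), np.float64(12256.313856946055))
green (np.float64(-569.2281923124488), np.float64(-645.2840062554039))invalid input
invalid input
```

View pics/w1.png

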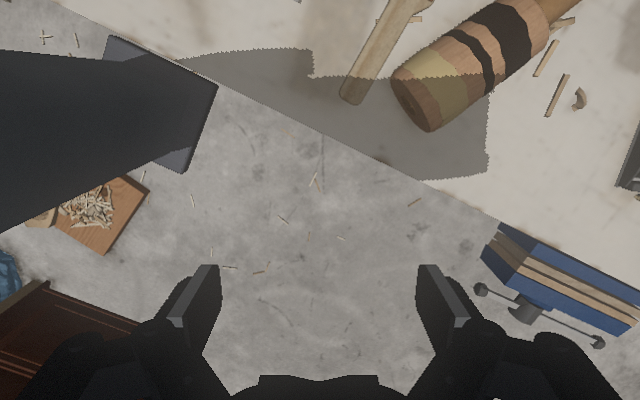

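The call was refused, so rows need every key. This picture is only the start pose over the floor and bench edge, with the fingers open at (200,290) and (440,290). I'll resend with full rows.

```bash
python3 -m jog '[{"wx":0,"wy":0,"tx":0,"ty":0,"tz":6,"gripper":0,"wz":-0.15},{"wx":0,"wy":0,"tx":4,"ty":4,"tz":9,"gripper":0,"wz":-0.3},{"wx":0,"wy":0,"tx":7,"ty":9,"tz":9,"gripper":0,"wz":-0.453},{"wx":0,"wy":0,"tx":10,"ty":14,"tz":9,"gripper":0,"wz":-0.453},{"wx":0,"wy":0,"tx":13,"ty":19,"tz":9,"gripper":0,"wz":-0.453},{"wx":0,"wy":0,"tx":16,"ty":24,"tz":9,"gripper":0,"wz":-0.453},{"wx":0,"wy":0,"tx":18,"ty":29,"tz":9,"gripper":0,"wz":-0.453},{"wx":0,"wy":0,"tx":20,"ty":34,"tz":9,"gripper":0,"wz":-0.453},{"wx":0,"wy":0,"tx":22,"ty":39,"tz":9,"gripper":0,"wz":-0.453},{"wx":0,"wy":0,"tx":24,"ty":44,"tz":9,"gripper":0,"wz":-0.453}]' 40
python3 - <<'E'
from h import *
s=r.sense(); print(s['time_s'],s['ee_pos'],s['eef_rot'],s['force'],s['opening'])
W=model('wrist'); print(-W[1].T@W[2]); 
for n,X in dict(gate=(.529,.0116,.128),grip=(.53,.041,.2),green=(.478,.147,.116)).items(): print(n,proj(W,X))
E
```

```text
time_s: 1.4
ee_pos: [0.4919, -0.0753, 0.3213]
eef_rot: [-3.142, 0.0, 0.0]
force: [1.6, -0.7, 0.3]
opening: 0.0003
finger_force: 0.0
1.4 [ 0.49193396 -0.07531045  0.32126957] [-3.14152668e+00  4.94553355e-04  1.26886401e-05] [ 1.55735632 -0.70685507  0.31900437] 0.00034913623472805747
[ 0.57458804 -0.07531159  0.46401397]
gate (np.float64(229.38213862124525), np.float64(131.25062670802055))
grip (np.float64(168.54589802461308), np.float64(142.77341779443412))
green (np.float64(108.83077002889232), np.float64(178.5217129217914))
```

```bash
python3 -c "
from h import *
np.save('s1.npy',np.r_[r.sense()['ee_pos'],r.sense()['eef_rot']]); cv2.imwrite('pics/wa.png',r.get_image('wrist')[:,:,::-1])"
python3 -m jog '[{"wx":0,"wy":0,"wz":0,"tx":1,"ty":6,"tz":0,"gripper":0},{"wx":0,"wy":0,"wz":0,"tx":2.5,"ty":12,"tz":0,"gripper":0},{"wx":0,"wy":0,"wz":0,"tx":3.8,"ty":17.5,"tz":0,"gripper":0},{"wx":0,"wy":0,"wz":0,"tx":3.8,"ty":17.5,"tz":0,"gripper":0}]'
python3 - <<'E'
from h import *
s=r.sense(); np.save('s2.npy',np.r_[s['ee_pos'],s['eef_rot']]); W=model('wrist'); 
for n,X in dict(gate=(.529,.0116,.128),grip=(.53,.041,.2),green=(.478,.147,.116)).items(): print(n,proj(W,X))
b=r.get_image('wrist')[:,:,::-1]; cv2.imwrite('pics/wb.png',b)
a=cv2.imread('pics/wa.png')
a=a[60:260,60:320];b=b[60:260,200:500]
c=np.zeros((600,800,3),np.uint8)
A=cv2.resize(a,None,fx=1.5,fy=1.5);B=cv2.resize(b,None,fx=1.5,fy=1.5)
c[:300,:390]=A; c[300:,:450]=B; cv2.imwrite('pics/wc.png',c)
E
```

```text
time_s: 1.95
ee_pos: [0.5295, 0.1021, 0.3205]
eef_rot: [-3.14, -0.009, 0.002]
force: [-0.3, -1.4, -0.5]
opening: -0.0002
finger_force: 0.0
gate (np.float64(408.575108569553), np.float64(169.20319779171942))
grip (np.float64(394.439253456715), np.float64(189.51106105508165))
green (np.float64(277.2320549157075), np.float64(211.40624064434897))
```

View pics/wc.png

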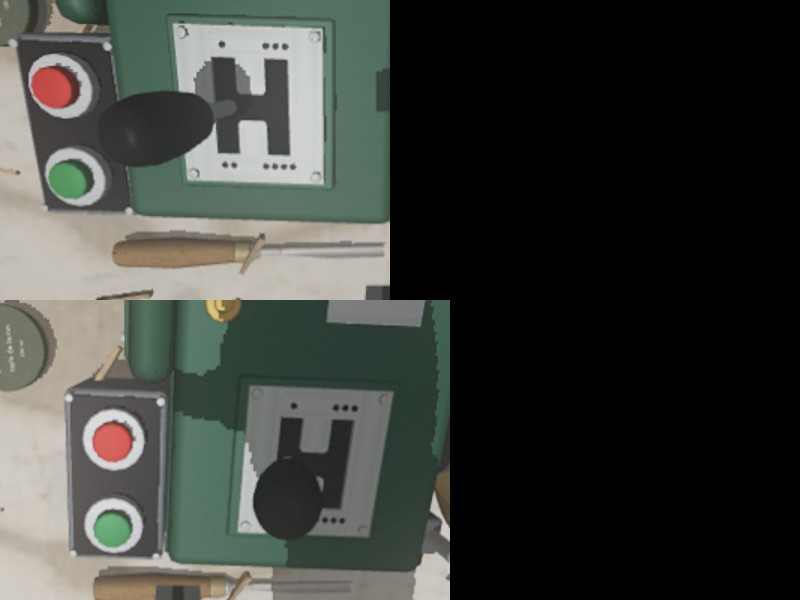

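The wrist views agree with the estimates to about 2 px: A has the grip at (165,145) and green at (107,180), B has the grip at (392,192) and green at (275,213). The stick stands in the left lane at the crossing, so the lever is at neutral height. Next I go down on its left and push right.

```bash
python3 -m jog '[{"wx":0,"wy":0,"wz":0,"tx":0,"ty":0.5,"tz":-5,"gripper":0},{"wx":0,"wy":0,"wz":0,"tx":0,"ty":0.5,"tz":-10,"gripper":0},{"wx":0,"wy":0,"wz":0,"tx":0,"ty":0.5,"tz":-13.5,"gripper":0},{"wx":0,"wy":0,"wz":0,"tx":0,"ty":0.5,"tz":-13.5,"gripper":0}]'
python3 -m jog '[{"wx":0,"wy":0,"wz":0,"tx":0,"ty":-1,"tz":0,"gripper":0},{"wx":0,"wy":0,"wz":0,"tx":0,"ty":-2,"tz":0,"gripper":0},{"wx":0,"wy":0,"wz":0,"tx":0,"ty":-2.5,"tz":0,"gripper":0},{"wx":0,"wy":0,"wz":0,"tx":0,"ty":-3,"tz":0,"gripper":0},{"wx":0,"wy":0,"wz":0,"tx":0,"ty":-3.5,"tz":0,"gripper":0},{"wx":0,"wy":0,"wz":0,"tx":0,"ty":-4,"tz":0,"gripper":0},{"wx":0,"wy":0,"wz":0,"tx":0,"ty":-4.4,"tz":0,"gripper":0},{"wx":0,"wy":0,"wz":0,"tx":0,"ty":-4.8,"tz":0,"gripper":0}]'
```

```text
time_s: 2.5
ee_pos: [0.5287, 0.1016, 0.185]
eef_rot: [3.14, -0.003, -0.005]
force: [1.4, 0.5, 1.1]
opening: 0.0001
finger_force: 0.0
time_s: 3.5
ee_pos: [0.5323, 0.0557, 0.19]
eef_rot: [-3.139, -0.001, -0.014]
force: [-1.6, 8.4, 56.3]
opening: 0.0002
finger_force: 26.6
```

```bash
python3 -c "
from h import *
cv2.imwrite('pics/sd2.png',cv2.resize(r.get_image('side')[150:290,230:400,::-1],None,fx=3,fy=3,interpolation=cv2.INTER_CUBIC))"
python3 -m jog '[{"wx":0,"wy":0,"wz":0,"tx":0,"ty":0,"tz":0.8,"gripper":0}]'
```

```text
time_s: 3.68
ee_pos: [0.5301, 0.0549, 0.1956]
eef_rot: [-3.141, 0.0, -0.004]
force: [-0.5, 0.8, -1.7]
opening: 0.0001
finger_force: 0.8
```

View pics/sd2.png

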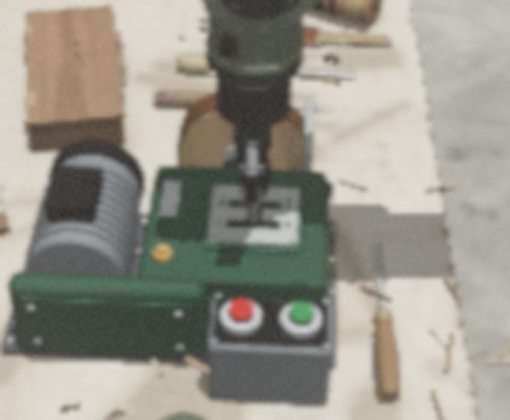

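The side view shows the tip beside the lever, with the gripper's knuckles sitting over the top of the grip at about (253,165). That explains the vertical force, and lifting 5 mm removed it. I'll push with the tips higher, at z≈0.209.

```bash
python3 -m jog '[{"wx":0,"wy":0,"wz":0,"tx":0,"ty":0.3,"tz":1.4,"gripper":0},{"wx":0,"wy":0,"wz":0,"tx":0,"ty":0,"tz":1.4,"gripper":0},{"wx":0,"wy":0,"wz":0,"tx":0,"ty":-0.4,"tz":1.4,"gripper":0},{"wx":0,"wy":0,"wz":0,"tx":0,"ty":-0.8,"tz":1.4,"gripper":0}]'
```

```text
time_s: 4.18
ee_pos: [0.5294, 0.0466, 0.208]
eef_rot: [-3.141, 0.001, 0.001]
force: [0.7, 1.4, 2.2]
opening: 0.0002
finger_force: 1.1
```

```bash
python3 -m jog '[{"wx":0,"wy":0,"wz":0,"tx":0,"ty":-0.4,"tz":0,"gripper":0},{"wx":0,"wy":0,"wz":0,"tx":0,"ty":-0.8,"tz":0,"gripper":0},{"wx":0,"wy":0,"wz":0,"tx":0,"ty":-1.2,"tz":0,"gripper":0},{"wx":0,"wy":0,"wz":0,"tx":0,"ty":-1.6,"tz":0,"gripper":0},{"wx":0,"wy":0,"wz":0,"tx":0,"ty":-2.0,"tz":0,"gripper":0},{"wx":0,"wy":0,"wz":0,"tx":0,"ty":-2.4,"tz":0,"gripper":0}]'
```

```text
time_s: 4.92
ee_pos: [0.5295, 0.0227, 0.2082]
eef_rot: [-3.142, 0.0, 0.0]
force: [-1.2, 1.5, 1.2]
opening: -0.0001
finger_force: 0.9
```

```bash
python3 -m jog '[{"wx":0,"wy":0,"wz":0,"tx":0,"ty":-0.3,"tz":0,"gripper":0},{"wx":0,"wy":0,"wz":0,"tx":0,"ty":-0.5,"tz":0,"gripper":0}]'
python3 -c "
from h import *
W=model('wrist')
for n,X in dict(gate=(.529,.0116,.128),grip=(.53,-.019,.197)).items(): print(n,proj(W,X))
cv2.imwrite('pics/we.png',r.get_image('wrist')[:,:,::-1])"
```

```text
time_s: 5.18
ee_pos: [0.5295, 0.0178, 0.2082]
eef_rot: [-3.142, 0.001, 0.0]
force: [-0.6, 1.2, 0.6]
opening: 0.0003
finger_force: 0.7
gate (np.float64(327.3883992335004), np.float64(207.8329537530854))
grip (np.float64(391.4638944593801), np.float64(253.80589362892397))
```

View pics/we.png

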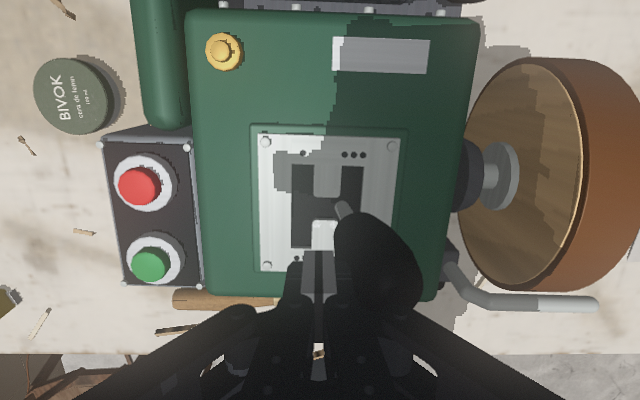

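The wrist picture shows the stick at (343,208), in the crossing at the left edge of the right lane (u 340–363). The grip is at (380,260) against the shut fingers. It needs a few mm more to the right.

```bash
python3 -m jog '[{"wx":0,"wy":0,"wz":0,"tx":0,"ty":-0.3,"tz":0,"gripper":0},{"wx":0,"wy":0,"wz":0,"tx":0,"ty":-0.6,"tz":0,"gripper":0}]'; python3 -m jog '[{"wx":0,"wy":0,"wz":0,"tx":0,"ty":-0.2,"tz":0,"gripper":0},{"wx":0,"wy":0,"wz":0,"tx":0,"ty":-0.2,"tz":0,"gripper":0}]'
```

```text
time_s: 5.48
ee_pos: [0.5296, 0.0118, 0.2082]
eef_rot: [-3.142, 0.0, -0.0]
force: [-0.3, 2.1, 0.0]
opening: 0.0004
finger_force: 0.6
time_s: 5.72
ee_pos: [0.5296, 0.0098, 0.2083]
eef_rot: [-3.142, 0.001, -0.0]
force: [-0.1, 0.8, -0.7]
opening: -0.0002
finger_force: 0.4
```

```bash
python3 -m jog '[{"wx":0,"wy":0,"wz":0,"tx":0,"ty":2,"tz":0,"gripper":0},{"wx":0,"wy":0,"wz":0,"tx":-3,"ty":2.4,"tz":0,"gripper":0},{"wx":0,"wy":0,"wz":0,"tx":-5,"ty":2,"tz":0,"gripper":0},{"wx":0,"wy":0,"wz":0,"tx":-5,"ty":-1,"tz":0,"gripper":0},{"wx":0,"wy":0,"wz":0,"tx":-5,"ty":-3.1,"tz":0,"gripper":0},{"wx":0,"wy":0,"wz":0,"tx":-5,"ty":-3.1,"tz":0,"gripper":0}]'
python3 -m jog '[{"wx":0,"wy":0,"wz":0,"tx":1,"ty":0,"tz":0,"gripper":0},{"wx":0,"wy":0,"wz":0,"tx":2,"ty":0,"tz":0,"gripper":0},{"wx":0,"wy":0,"wz":0,"tx":2.5,"ty":0,"tz":-0.1,"gripper":0},{"wx":0,"wy":0,"wz":0,"tx":3,"ty":0,"tz":-0.2,"gripper":0},{"wx":0,"wy":0,"wz":0,"tx":3.5,"ty":0,"tz":-0.3,"gripper":0},{"wx":0,"wy":0,"wz":0,"tx":4,"ty":0,"tz":-0.4,"gripper":0}]'
```

```text
time_s: 6.48
ee_pos: [0.4796, -0.0224, 0.2084]
eef_rot: [3.141, -0.004, 0.001]
force: [-0.8, 0.9, -1.4]
opening: 0.0002
finger_force: 0.0
time_s: 7.22
ee_pos: [0.5198, -0.021, 0.2042]
eef_rot: [-3.141, 0.0, 0.0]
force: [-1.7, -0.2, 2.3]
opening: 0.0001
finger_force: 0.8
```

```bash
python3 -m jog '[{"wx":0,"wy":0,"wz":0,"tx":0.5,"ty":0,"tz":-0.1,"gripper":0},{"wx":0,"wy":0,"wz":0,"tx":1,"ty":0,"tz":-0.2,"gripper":0},{"wx":0,"wy":0,"wz":0,"tx":1.5,"ty":0,"tz":-0.3,"gripper":0},{"wx":0,"wy":0,"wz":0,"tx":2,"ty":0,"tz":-0.4,"gripper":0}]'; python3 -m jog '[{"wx":0,"wy":0,"wz":0,"tx":0.3,"ty":0,"tz":0,"gripper":0},{"wx":0,"wy":0,"wz":0,"tx":0.6,"ty":0,"tz":0,"gripper":0}]'
```

```text
time_s: 7.72
ee_pos: [0.5399, -0.0211, 0.2002]
eef_rot: [-3.141, 0.0, -0.0]
force: [-1.6, -0.7, 1.4]
opening: 0.0004
finger_force: 0.7
time_s: 7.98
ee_pos: [0.5456, -0.021, 0.2002]
eef_rot: [-3.141, 0.0, 0.0]
force: [-1.0, 0.3, -0.2]
opening: 0.0002
finger_force: 0.6
```

```bash
python3 -m jog '[{"wx":0,"wy":0,"wz":0,"tx":0.3,"ty":0,"tz":0,"gripper":0},{"wx":0,"wy":0,"wz":0,"tx":0.4,"ty":0,"tz":0,"gripper":0}]'; python3 -m jog '[{"wx":0,"wy":0,"wz":0,"tx":0.3,"ty":0,"tz":0,"gripper":0},{"wx":0,"wy":0,"wz":0,"tx":0.3,"ty":0,"tz":0,"gripper":0}]'
```

```text
time_s: 8.22
ee_pos: [0.549, -0.0211, 0.2]
eef_rot: [-3.141, 0.0, 0.003]
force: [-7.3, 0.4, -0.4]
opening: -0.0
finger_force: 3.1
time_s: 8.48
ee_pos: [0.5505, -0.0211, 0.1997]
eef_rot: [-3.141, 0.001, 0.008]
force: [-15.6, 0.4, 2.4]
opening: 0.0005
finger_force: 7.7
```

The lever stopped against the slot end, with the force rising to 15 N. I'll back off, go above the start button and check the lever.

```bash
python3 -m jog '[{"wx":0,"wy":0,"wz":0,"tx":-3,"ty":0,"tz":0,"gripper":0},{"wx":0,"wy":0,"wz":0,"tx":-7.4,"ty":1,"tz":0,"gripper":0},{"wx":0,"wy":0,"wz":0,"tx":-7.4,"ty":6,"tz":0,"gripper":0},{"wx":0,"wy":0,"wz":0,"tx":-7.4,"ty":11,"tz":0,"gripper":0},{"wx":0,"wy":0,"wz":0,"tx":-7.4,"ty":16.8,"tz":0,"gripper":0},{"wx":0,"wy":0,"wz":0,"tx":-7.4,"ty":16.8,"tz":0,"gripper":0},{"wx":0,"wy":0,"wz":0,"tx":-7.4,"ty":16.8,"tz":0,"gripper":0}]'
python3 - <<'E'
from h import *
W=model('wrist')
for n,X in dict(gate=(.529,.0116,.128),third=(.572,-.019,.191),green=(.4783,.1469,.1163)).items(): print(n,proj(W,X))
cv2.imwrite('pics/wf.png',r.get_image('wrist')[:,:,::-1])
E
```

```text
time_s: 9.35
ee_pos: [0.4787, 0.1467, 0.2003]
eef_rot: [3.141, -0.0, 0.001]
force: [0.4, -0.5, -0.3]
opening: -0.0002
finger_force: 0.0
gate (np.float64(533.2023441287354), np.float64(136.61229013174653))
third (np.float64(714.5694181543844), np.float64(56.80180347134532))
green (np.float64(318.1930791178679), np.float64(205.9717335825521))
```

View pics/wf.png

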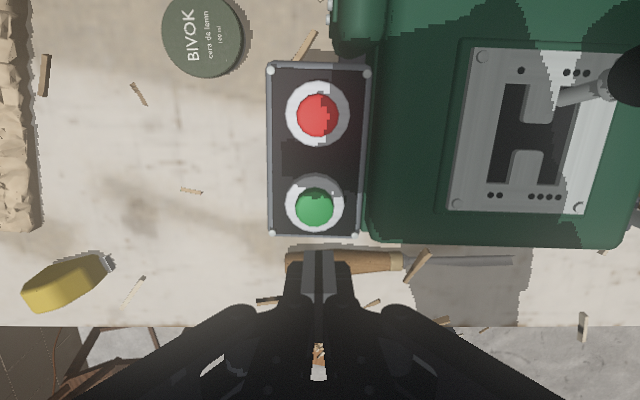

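The picture shows the stick in the far right slot at (565,95), the grip at (630,75), and green at (314,207), about 1 mm further left than predicted. I'll press the button now.

```bash
python3 -m jog '[{"wx":0,"wy":0,"wz":0,"tx":0,"ty":0.1,"tz":-4,"gripper":0},{"wx":0,"wy":0,"wz":0,"tx":0,"ty":0.1,"tz":-7.5,"gripper":0},{"wx":0,"wy":0,"wz":0,"tx":0,"ty":0.1,"tz":-8.4,"gripper":0},{"wx":0,"wy":0,"wz":0,"tx":0,"ty":0.1,"tz":-8.7,"gripper":0}]'; python3 -m jog '[{"wx":0,"wy":0,"wz":0,"tx":0,"ty":0,"tz":-0.2,"gripper":0},{"wx":0,"wy":0,"wz":0,"tx":0,"ty":0,"tz":-0.4,"gripper":0},{"wx":0,"wy":0,"wz":0,"tx":0,"ty":0,"tz":-0.4,"gripper":0}]'
```

```text
time_s: 9.9
ee_pos: [0.4786, 0.1471, 0.1138]
eef_rot: [3.141, -0.002, -0.001]
force: [-6.8, -4.8, 22.6]
opening: -0.0
finger_force: 10.6
time_s: 10.28
ee_pos: [0.4788, 0.147, 0.113]
eef_rot: [-3.141, 0.003, -0.004]
force: [-18.0, -8.5, 69.8]
opening: -0.0
finger_force: 34.8
```

```bash
python3 - <<'E'
from h import *
s=r.sense(); print(s['force'],s['wrist_torque'],s['ee_pos'],s['eef_rot'])
S=model('side');print(proj(S,(.4783,.147,.116)))
cv2.imwrite('pics/sd3.png',cv2.resize(r.get_image('side')[200:290,270:390,::-1],None,fx=5,fy=5,interpolation=cv2.INTER_CUBIC))
E
python3 -m jog '[{"wx":0,"wy":0,"wz":0,"tx":0,"ty":0,"tz":0.4,"gripper":0},{"wx":0,"wy":0,"wz":0,"tx":0,"ty":0,"tz":0.5,"gripper":0}]'
```

```text
[-18.00000208  -8.45146859  69.81603934] [-1.87895126  4.06025329 -0.02367584] [0.47881583 0.14704075 0.11304745] [-3.14104410e+00  2.62143309e-03 -3.50876841e-03]
(np.float64(329.52642311568957), np.float64(253.11850316312535))
time_s: 10.58
ee_pos: [0.4792, 0.1475, 0.1161]
eef_rot: [-3.141, 0.002, -0.003]
force: [-1.5, -2.9, 4.5]
opening: -0.0001
finger_force: 2.2
```

View pics/sd3.png

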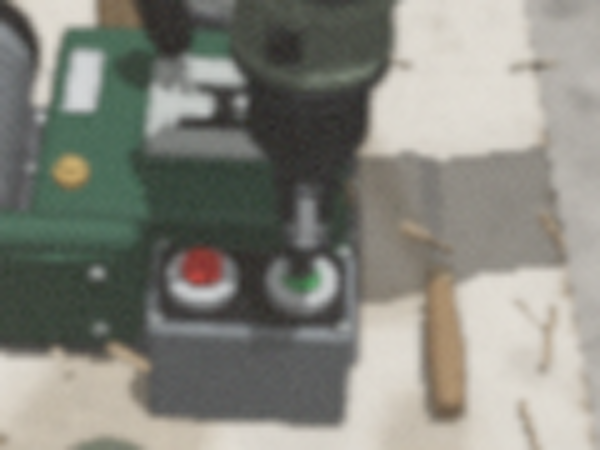

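The side view shows the tips on the green button at (302,270), well clear of red at (203,268). The torque is consistent with a central contact. I'll release in small steps to check the spring's range and so the full travel.

```bash
for i in 1 2 3 4 5; do python3 -m jog '[{"wx":0,"wy":0,"wz":0,"tx":0,"ty":0,"tz":0.1,"gripper":0},{"wx":0,"wy":0,"wz":0,"tx":0,"ty":0,"tz":0.1,"gripper":0},{"wx":0,"wy":0,"wz":0,"tx":0,"ty":0,"tz":0.1,"gripper":0}]' | grep -E 'ee_pos|^force|finger_f'; done
```

```text
ee_pos: [0.479, 0.1479, 0.1155]
force: [1.6, -1.8, 5.6]
finger_force: 2.4
ee_pos: [0.4787, 0.1481, 0.1163]
force: [3.8, -1.4, 4.3]
finger_force: 2.1
ee_pos: [0.4786, 0.1481, 0.1173]
force: [3.0, 0.3, 3.5]
finger_force: 1.8
ee_pos: [0.4785, 0.1481, 0.1183]
force: [1.8, 0.7, 3.2]
finger_force: 1.4
ee_pos: [0.4784, 0.148, 0.1192]
force: [0.6, 0.4, 2.0]
finger_force: 1.1
```

The force falls linearly from about 6 N to 2 N between z=0.114 and 0.1195, so the button travelled its full 6 mm and sprang back. I'll retreat and take a last look.

```bash
python3 -m jog '[{"wx":0,"wy":0,"wz":0,"tx":0,"ty":0,"tz":5,"gripper":0},{"wx":0,"wy":0,"wz":0,"tx":0,"ty":0,"tz":11,"gripper":0},{"wx":0,"wy":0,"wz":0,"tx":0,"ty":0,"tz":17,"gripper":0},{"wx":0,"wy":0,"wz":0,"tx":0,"ty":-5,"tz":20,"gripper":0},{"wx":0,"wy":0,"wz":0,"tx":0,"ty":-10,"tz":20,"gripper":0},{"wx":0,"wy":0,"wz":0,"tx":0,"ty":-10,"tz":20,"gripper":0},{"wx":0,"wy":0,"wz":0,"tx":0,"ty":-10,"tz":20,"gripper":0}]'
python3 - <<'E'
from h import *
W=model('wrist'); off=np.array([2,-1.5])
b=r.get_image('wrist')[:,:,::-1]
for n,X in dict(gate=(.529,.0116,.128),third=(.572,-.019,.191),green=(.4783,.1469,.1163)).items(): print(n,np.round(proj(W,X)))
c=cv2.resize(b[60:260,200:460],None,fx=3,fy=3,interpolation=cv2.INTER_CUBIC); cv2.imwrite('pics/wg.png',c)
E
```

```text
time_s: 13.32
ee_pos: [0.4783, 0.0483, 0.319]
eef_rot: [-3.141, 0.0, 0.001]
force: [-0.9, 0.5, 0.3]
opening: -0.0
finger_force: 0.0
gate [357. 117.]
third [409.  66.]
green [223. 166.]
```

View pics/wg.png

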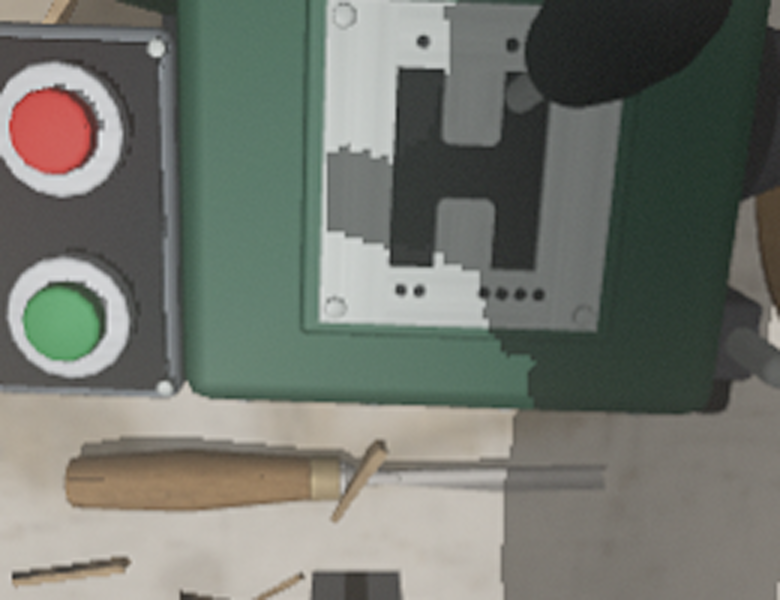

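The stick is at (523,92), hard against the end of the far right slot. The grip is where third was predicted, both buttons are up and the tools are untouched, so I'm handing in.

```bash
python3 -c "
from plant import r
print(r.hand_in())"
```

```text
the job is handed in; nothing more can be done
None
```

The job is handed in: the lever is fully home in third and the start button was then pressed all the way in and came back up, but while crossing the gripper briefly pressed on the grip's top with 56 N, which may count against the 40 N limit.

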